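# Index the lens turret over the lamp and lock it

## Task

Lift the sprung index plunger by its pull tab, swing the turning head until the lens stands over the round lamp pedestal, and let the plunger drop fully home in the hole there. Then press the brake lever down until it clicks and stays down by itself, and leave the plunger home. Do not disturb the small bottle, the tape roll and the black ring that stand beside the fixture.

Things in the scene. Friction and masses are not known exactly. Their poses are not given: they have to be found in the camera images.
- fixture: Lens turret on an aluminium plate fixed to the worktop. Origin: on the head's vertical axis at worktop height; z up; offsets in other entries are in its axes. Plate top z 14 mm, x -85 to 120, y -130 to 130, tongue to y -180 for the lever. Dark index ring: radius 87, top z 30; five 9 mm brass-bushed holes on radius 70: at -x and 28 and 56 degrees (0.489, 0.977 rad) to either side.
- head (a joint): Angle t of the turning head, rad, anticlockwise from above; starts at 0 (pin in the middle hole, lens at +x over no pedestal); stops +-1.08. Lens: radius 110 mm in direction t from the fixture's +x; plunger: radius 70 mm, direction t + pi. Friction 0.03 N m: stays where left, but cannot turn while the pin is in a hole. Holes (lens over pedestals) at t = +-0.489, +-0.977.
- plunger (a joint): Lift of the plunger, m: 0 = fully home, 0.016 = upper stop. Above 0.010 the pin is clear of the ring. The spring pushes it down with 4 N when home, 9 N at the top. Let go within about 3 mm of a hole it centres itself and drops to 0; let go between holes it rests on the ring at 0.010.
- tab (a point): Centre of the plunger's black pull tab, an upright block 34 mm along the head's radius, 12 mm thick along the tangent (grip across this), 30 mm tall. Home: centre z 85 mm, underside 70; the housing below it, 26 mm across, ends at z 61. Axes: x along the radius towards the head's axis, y along the tangent, z up. It rises with the plunger and turns with the head.
- lens_centre (a point): Centre of the underside of the black-rimmed lens, 62 mm across and 18 mm high, carried by the head across the axis from the plunger, underside at z = 48 mm (about 5 mm above the pedestals).
- lamp: Round lamp pedestal, 30 mm across, 29 mm tall, glass window on top; origin: centre of its underside, z 14 mm. Fixed at one of four places on radius 110 mm, 28 and 56 degrees to either side of the fixture's +x, each straight across the axis from an index hole. The other three pedestals are square, 28 mm wide, 21 mm tall.
- lever (a joint): Brake lever, rad: 0 = up (start), 0.43 = lower stop. A spring pushes it up; a sprung ball detent holds it when it is pressed home: it snaps over at about 0.3 and then rests by itself at about 0.37. The push at the pad grows from 1 to about 6 N until it snaps over; at the lower stop the push is rigid.
- lever_pad (a point): Centre of the top of the lever's black press pad, 26 mm long, 30 mm wide, at the free end. Pivot: x 34, y -152, z 42 mm, axis along y; the lever points to the fixture's -x, 0.40 rad above level when up, level at joint 0.40; pad 94 mm from the pivot. Pad top when up: x -50, y -152, z 84 mm; at the lower stop: x -60, z 45 mm.
- drops: White dropper bottle, 22 mm across, 54 mm tall, standing loose beside the plate at its +y side; origin at its underside.
- tape: Roll of tape, 52 mm across, 19 mm high, lying loose beside the plate at its +y side; origin at its underside.
- ring: Black spacer ring, 37 mm across, 14 mm high, lying loose beside the lever at the plate's -y side; origin at its underside.

How it is judged:
On the way, in this order (a step that is already met when the one before it is completed fails the run):
1. the plunger is lifted clear of its hole (value of joint plunger above 0.0095 m), for 0.1 s.
2. the lens is over the lamp and the plunger fully home, the lever still up (horizontal distance between lens_centre and lamp below 0.005 m and value of joint plunger below 0.0015 m and value of joint lever below 0.2 rad), for 0.2 s.
3. the lever is pressed down past its detent (value of joint lever above 0.34 rad), for 0.2 s.
At the end, for the whole second after the job is handed in: The lens centre is within 5 mm (seen from above) of the lamp's axis, the plunger is home within 1.5 mm, the lever stays down beyond 0.34 rad by its detent, and the head is at rest (horizontal distance between lens_centre and lamp below 0.005 m and value of joint plunger below 0.0015 m and value of joint lever above 0.34 rad and velocity of joint head between -0.02 and 0.02 rad/s); the robot touches nothing.
It fails at once if the bottle, the tape roll or the ring is moved more than 20 mm or the bottle is tipped over (distance of any of drops, tape, ring from where it was at the start of the episode above 0.02 m or angle between drops's own z axis and vertical above 0.5 rad).
It also fails if it takes over 45 s, if anything falls off the work surface, if the arm or the gripper's body presses on something with over 40 N, if the wrist force passes 120 N, or if a joint passes its speed limit or range.

## Robot

A 7-joint arm with a two-finger parallel gripper is mounted at the origin on a cart in front of the work surface, level with it; the furniture and walls round the work are solid. World frame = base frame: x ahead of the robot, y to its left, z up, the work surface at z = 0. Lengths are in m, angles in rad, forces in N, time in s.
With the tool pointing down it reaches from about 0.425 to 0.925 m from the base axis. Payload 6.8 kg.
Tool frame: the origin (TCP) lies at the very end of the fingers, on their centre line; the grasp point (between the pads) lies 19 mm behind it; z points along the fingers, y is the line along which they close (so a half turn about z gives the same grasp; the last joint's range is limited). The gripper opens to 85 mm and grips with 20 to 120 N. Pads are 22 mm wide; open, the fingers measure 114 mm over their backs; the gripper's body (76 mm by 85 mm) begins 54 mm behind the grasp point. The pads swing forward as they close: fully open they stand 13 mm farther back than shut.
Start: joints at [-1.315, 0.477, 0.022, 1.555, -0.011, 1.109, -0.083], TCP at [0.24, 0.631, 0.199] pointing down, gripper open.
Joint ranges: [-2.96, 2.96], [-0.34, 2.1], [-1.41, 1.46], [0.24, 2.44], [-1.37, 4.51], [0.17, 1.92], [-2.96, 2.96]. Speed limits (rad/s): [2.39, 2.39, 3.14, 3.14, 3.14, 3.14, 3.14].

## Interface

Orientations are given as a unit quaternion [w, x, y, z].
In Python, from station import * gives the robot as it stands.
- The arm moves only by the tool jog_arm, never from a script. Its argument "moves" is one flat list of numbers, 7 for each row, row after row: the shift along the tool's x, y, z normalised to -1 to 1, where 1 is 20 mm, then the turn, a rotation vector about the tool's x, y, z normalised to -1 to 1, where 1 is 4 degrees, then the opening, from 0 (shut) to 1 (fully open). In form: [x, y, z, rx, ry, rz, claw, x, y, z, rx, ry, rz, claw, ...]. A call has exactly 8 rows; each row shifts and turns the commanded pose from where the row before left it, along the tool's axes as they then stand; what a row does not reach is not made up. A row lasts 1/12 s, in which the tool goes at most 41.7 mm and 7.16 degrees, less where a joint would pass 70% of its speed; a pose out of reach is approached as far as the arm can. A call with a number of a shift or a turn outside -1 to 1 is refused whole. A call with a gripper value outside its range is refused whole. The fingers move at their own pace and stop on an object; "grip_force" is the grip in N (left out, the last holds). Time passes only in rows, so rows that do not move let the fingers close, or fill a call up. It gives the time, the measured TCP pose, the force, the opening and the grip force at its end, in the units of the state.
- get_obs(): the state, without advancing time (a new reading comes with each control period).
- read_camera(name): name is "side" or "top"; returns a dict with "color" (384x512x3 uint8, blue, green, red), "fx", "fy", "cx", "cy" (pixels), "k1" (the pictures are not rectified: a ray, as slopes to the right and down, at radius r is drawn at 1 + k1 r^2 times it, then the intrinsics apply), "rvec" (rotation vector, rad) and "tvec" (3), from world to camera coordinates, as OpenCV has them. Camera axes: x right, y down, z forward; pixel columns grow to the right and rows downward; lengths in m; the calibration is good to about 2 mm. A picture is of the moment at which its call begins. There is no depth.
- hand_in(): hands the job in; it is judged then, once.
The state is a dict: "t": time; "q": joint angles; "joint_vel": joint speeds; "joint_torque": joint torques, N m; "eef_pos": TCP position; "tool_rot": TCP orientation; "contact_force": force on the tool from outside, world axes, zero at the start; "torque": the same for the moment, N m; "gripper_width": opening from 0.0 (shut) to 1.0 (fully open); "grasp_force": force on a finger pad.
Only numpy, scipy, OpenCV 4.12 (cv2) and the standard library are available. Lean on these libraries where they do the work, as an engineer would, in place of code of your own. Each camera call takes 0.05 s, during which the arm holds its last target. There are 200 camera calls.

## Working session

There is one attempt and no reset: what is moved stays moved. The work goes in short steps, Python scripts to look and compute and a tool call to move; the robot and the scene stay as the last step left them, time stands still between calls to the robot, and variables do not carry over. Pictures are saved under pics/ and viewed, at most 10 in all, crops included, and the job is handed in when it is done.

Besides the shell and the picture viewer there is one more tool, called as name(argument=value, ...) on one line, values as JSON. jog_arm: Moves the arm, as the interface text tells. Scaled input: -1 to 1 covers 20 mm each way for a shift and 4 degrees each way for a turn. Its arguments: {"type":"object","properties":{"moves":{"type":"array"},"grip_force":{"type":"number"}},"required":["moves"]}

```bash
mkdir -p pics; ls
python3 - <<'E'
from station import *
import cv2
o=get_obs();print({k:o[k] for k in('t','eef_pos','tool_rot','gripper_width','contact_force')})
for n in('side','top'):
    r=read_camera(n);cv2.imwrite(f'pics/{n}0.png',r['color']);print(n,[(k,r[k]) for k in r if k!='color'])
E
```

```text
pics
{'t': 0.0, 'eef_pos': array([0.23995637, 0.63019815, 0.19831132]), 'tool_rot': array([-9.25131514e-05,  1.80875942e-01,  9.83505488e-01, -9.16788309e-04]), 'gripper_width': 1.0018522255731848, 'contact_force': array([-0.08834153,  0.1372477 ,  0.37337582])}
side [('fx', 455.7882323450251), ('fy', 455.7882323450251), ('cx', 256.93732481749447), ('cy', 186.90865242368875), ('k1', -0.07432945480017775), ('rvec', array([ 1.91618213, -0.37104834,  0.25155068])), ('tvec', array([-0.52747708,  0.12918186,  0.96529859]))]
top [('fx', 417.9061092927828), ('fy', 417.9061092927828), ('cx', 253.89308997950232), ('cy', 193.9390571818516), ('k1', 0.04485647679902005), ('rvec', array([ 2.17327114, -2.18087829,  0.12251054])), ('tvec', array([-0.09672473,  0.54323318,  1.12043895]))]
```

View pics/top0.png

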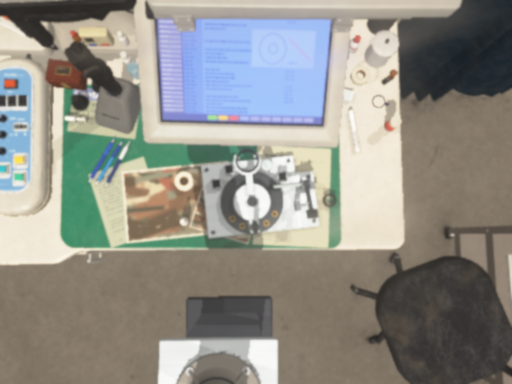

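View pics/side0.png

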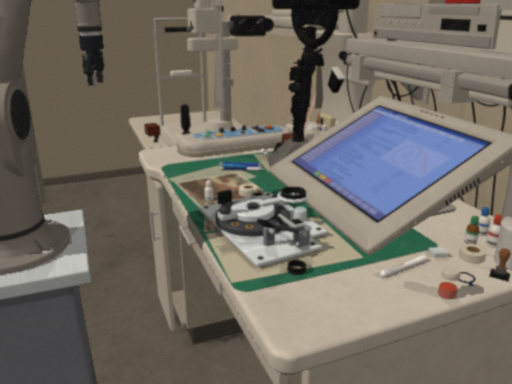

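```bash
cat > h.py <<'E'
import numpy as np, cv2
from station import *
def ray(r,px):
    f=np.array([(px[0]-r['cx'])/r['fx'],(px[1]-r['cy'])/r['fy']]);s=f.copy()
    for _ in range(20): s=f/(1+r['k1']*(s@s))
    R=cv2.Rodrigues(r['rvec'])[0]
    return -R.T@r['tvec'], R.T@np.array([s[0],s[1],1])
def onz(r,px,z):
    o,d=ray(r,px); return o+d*(z-o[2])/d[2]
def proj(r,P):
    R=cv2.Rodrigues(r['rvec'])[0]; c=R@np.asarray(P)+r['tvec']; s=c[:2]/c[2]; s=s*(1+r['k1']*(s@s))
    return np.array([s[0]*r['fx']+r['cx'],s[1]*r['fy']+r['cy']])
E
python3 - <<'E'
from h import *
r=read_camera('top');c=r['color'];cv2.imwrite('pics/c1.png',cv2.resize(c[142:250,160:350],None,fx=4.2,fy=4.2,interpolation=cv2.INTER_CUBIC))
r=read_camera('side');c=r['color'];cv2.imwrite('pics/c2.png',cv2.resize(c[165:285,185:345],None,fx=5,fy=5,interpolation=cv2.INTER_CUBIC))
E
```

```text
(no output)
```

View pics/c1.png

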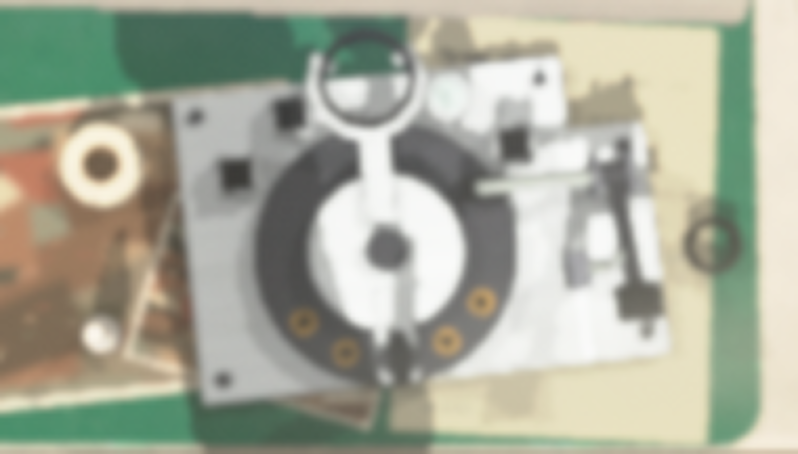

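View pics/c2.png

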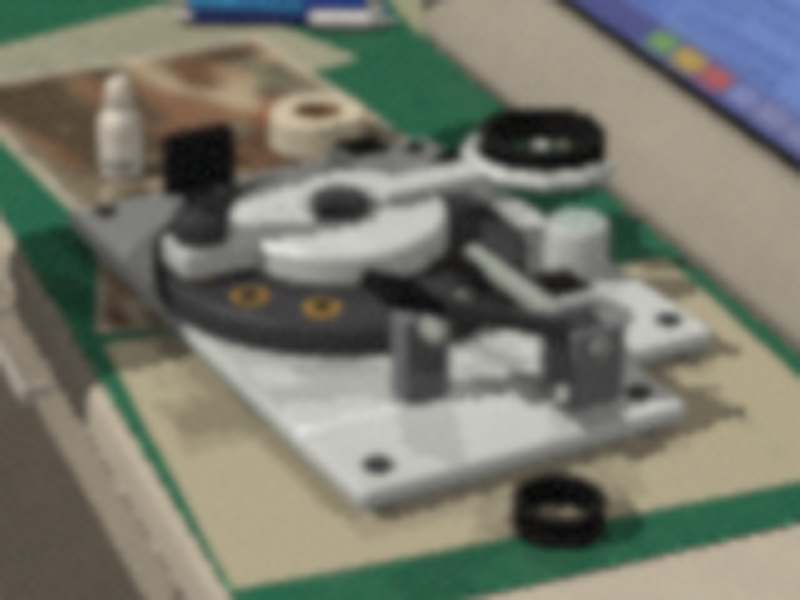

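Run:
```python
from h import *
T=read_camera('top');S=read_camera('side')
pts={}
for n,r in(('top',T),('side',S)):
    h=cv2.cvtColor(r['color'],cv2.COLOR_BGR2HSV)
    x0,x1,y0,y1=(215,285,205,240) if n=='top' else (215,260,215,235)
    m=cv2.inRange(h,(8,110,80),(28,255,255));k=np.zeros_like(m);k[y0:y1,x0:x1]=m[y0:y1,x0:x1]
    k=cv2.dilate(k,np.ones((2,2)));k=cv2.erode(k,np.ones((2,2)))
    nn,l,s,c=cv2.connectedComponentsWithStats(k)
    for i in range(1,nn):
        if s[i,4]>3: print(n,c[i],s[i,4],onz(r,c[i],.03)[:2])
cr=lambda x,y:(160+(x+.5)/4.2-.5,142+(y+.5)/4.2-.5)
H=np.array([onz(T,cr(*p),.03)[:2] for p in((303,322),(345,352),(447,341),(483,301))])
a=np.pi-np.array([.977,.489,-.489,-.977]) # image-left = +y
M=.07*np.c_[np.cos(a),np.sin(a)]
def fit(M,H):
    mc,hc=M.mean(0),H.mean(0);A=(M-mc).T@(H-hc);th=np.arctan2(A[0,1]-A[1,0],A[0,0]+A[1,1])
    R=np.array([[np.cos(th),-np.sin(th)],[np.sin(th),np.cos(th)]]);t=hc-R@mc;print('th',th,'t',t,'res',(H-M@R.T-t).round(4).tolist());return th,R,t
fit(M,H)
L=onz(T,cr(448,97),.043)[:2]
C=np.array([onz(T,cr(*p),.014)[:2] for p in((195,117),(222,380),(540,78))])
print('lamp',L,'bolts',C)
M2=np.r_[M,[.11*np.array([np.cos(.489),-np.sin(.489)])]];th,R,t=fit(M2,np.r_[H,[L]])
W=lambda x,y,z:np.r_[R@[x,y]+t,z]
for nm,P in dict(tab=(-.07,0,.1),pad=(-.05,-.152,.084),axis=(0,0,.06),lens=(.11,0,.066),lamp=(.0971,-.0517,.043),b1=(-.085,.13,.014),b2=(-.085,-.13,.014)).items():
    w=W(*P);a,b=proj(T,w),proj(S,w);print(nm,w.round(4),((a-[160,142])*4.2).round(),((b-[185,165])*5).round())
# monitor lower edge height: from proj
for p in ((240,147),):print('mon z0.1/.2/.3',[onz(T,p,z).round(3) for z in(.05,.1,.2,.3)])
for nm,p,z in(('drops',(100,335),.05),('tape',(100,165),.019),('ring',(712,244),.014)):print(nm,onz(T,cr(*p),z).round(3))
```

```text
side [235.29411765 224.88235294] 17 [ 0.46332671 -0.13443456]
side [249.85 226.95] 20 [ 0.48927457 -0.15587164]
th 0.1086178732856722 t [ 0.5216561  -0.09192831] res [[-0.0002, 0.0004], [0.0, 0.0007], [-0.0002, -0.0], [0.0004, -0.0011]]
lamp [ 0.62141039 -0.13256565] bolts [[ 0.613182    0.03437556]
 [ 0.43916185  0.015482  ]
 [ 0.6390371  -0.19536197]]
th 0.10713470601995985 t [ 0.52119805 -0.09191698] res [[0.0002, 0.0004], [0.0005, 0.0006], [0.0003, -0.0001], [0.001, -0.0012], [-0.0019, 0.0003]]
tab [ 0.4516 -0.0994  0.1   ] [398. 356.] [197. 127.]
pad [ 0.4877 -0.2484  0.084 ] [638. 297.] [405. 284.]
axis [ 0.5212 -0.0919  0.06  ] [385. 247.] [339. 182.]
lens [ 0.6306 -0.0802  0.066 ] [366.  75.] [542. 127.]
lamp [ 0.6233 -0.1329  0.043 ] [447.  93.] [577. 215.]
b1 [0.4228 0.0282 0.014 ] [201. 404.] [ 67. 208.]
b2 [ 0.4506 -0.2303  0.014 ] [595. 359.] [301. 438.]
mon z0.1/.2/.3 [array([ 0.669, -0.061,  0.05 ]), array([ 0.658, -0.062,  0.1  ]), array([ 0.637, -0.064,  0.2  ]), array([ 0.616, -0.066,  0.3  ])]
drops [0.468 0.09  0.05 ]
tape [0.581 0.096 0.019]
ring [ 0.528 -0.308  0.014]
```

jog_arm(moves=[-0.83, -0.79, 0, 0, 0, 0, 1, -0.83, -0.79, 0, 0, 0, 0, 1, -0.83, -0.79, 0, 0, 0, 0, 1, -0.83, -0.79, 0, 0, 0, 0, 1, -0.83, -0.79, 0, 0, 0, 0, 1, -0.83, -0.79, 0, 0, 0, 0, 1, -0.83, -0.79, 0, 0, 0, 0, 1, -0.83, -0.79, 0, 0, 0, 0, 1], grip_force=40)

```text
t: 0.97
eef_pos: [0.3197, 0.4644, 0.1994]
tool_rot: [-0.0, 0.181, 0.984, 0.0]
contact_force: [-0.8, -0.2, -0.4]
gripper_width: 1.0
grasp_force: 0.0
```

jog_arm(moves=[-0.83, -0.79, 0, 0, 0, 0, 1, -0.83, -0.79, 0, 0, 0, 0, 1, -0.83, -0.79, 0, 0, 0, 0, 1, -0.83, -0.79, 0, 0, 0, 0, 1, -0.83, -0.79, 0, 0, 0, 0, 1, -0.83, -0.79, 0, 0, 0, 0, 1, -0.83, -0.79, 0, 0, 0, 0, 1, -0.83, -0.79, 0, 0, 0, 0, 1])

```text
t: 1.63
eef_pos: [0.3988, 0.299, 0.1994]
tool_rot: [0.0, 0.181, 0.983, 0.0]
contact_force: [-0.0, 1.0, 0.6]
gripper_width: 0.993
grasp_force: 0.0
```

jog_arm(moves=[0, 0, 0, 0, 0, -0.965, 1, 0, 0, 0, 0, 0, -0.965, 1, 0, 0, 0, 0, 0, -0.965, 1, 0, 0, 0, 0, 0, -0.965, 1, 0, 0, 0, 0, 0, -0.965, 1, 0, 0, 0, 0, 0, -0.965, 1, 0, 0, 0, 0, 0, -0.965, 1, 0, 0, 0, 0, 0, 0, 1])

```text
t: 2.3
eef_pos: [0.3984, 0.3001, 0.1994]
tool_rot: [0.0, -0.055, 0.998, 0.0]
contact_force: [0.7, 0.1, -0.3]
gripper_width: 0.999
grasp_force: 0.0
```

jog_arm(moves=[-0.02, -0.84, 0, 0, 0, 0, 1, -0.02, -0.84, 0, 0, 0, 0, 1, -0.02, -0.84, 0, 0, 0, 0, 1, -0.02, -0.84, 0, 0, 0, 0, 1, -0.02, -0.84, 0, 0, 0, 0, 1, -0.02, -0.84, 0, 0, 0, 0, 1, -0.02, -0.84, 0, 0, 0, 0, 1, -0.02, -0.84, 0, 0, 0, 0, 1])

```text
t: 2.97
eef_pos: [0.4161, 0.166, 0.1994]
tool_rot: [0.0, -0.053, 0.999, 0.0]
contact_force: [-0.2, 0.4, 0.2]
gripper_width: 1.003
grasp_force: 0.0
```

jog_arm(moves=[-0.02, -0.84, 0, 0, 0, 0, 1, -0.02, -0.84, 0, 0, 0, 0, 1, -0.02, -0.84, 0, 0, 0, 0, 1, -0.02, -0.84, 0, 0, 0, 0, 1, -0.02, -0.84, 0, 0, 0, 0, 1, -0.02, -0.84, 0, 0, 0, 0, 1, -0.02, -0.84, 0, 0, 0, 0, 1, -0.02, -0.84, 0, 0, 0, 0, 1])

```text
t: 3.63
eef_pos: [0.4337, 0.0327, 0.1994]
tool_rot: [0.0, -0.053, 0.999, 0.0]
contact_force: [0.0, -0.1, -0.0]
gripper_width: 1.004
grasp_force: 0.0
```

jog_arm(moves=[-0.02, -0.84, 0, 0, 0, 0, 1, -0.02, -0.84, 0, 0, 0, 0, 1, -0.02, -0.84, 0, 0, 0, 0, 1, -0.02, -0.84, 0, 0, 0, 0, 1, -0.02, -0.84, 0, 0, 0, 0, 1, -0.02, -0.84, 0, 0, 0, 0, 1, -0.02, -0.84, 0, 0, 0, 0, 1, -0.02, -0.84, 0, 0, 0, 0, 1])

```text
t: 4.3
eef_pos: [0.4514, -0.1005, 0.1994]
tool_rot: [0.0, -0.053, 0.999, 0.0]
contact_force: [0.1, 0.2, 1.0]
gripper_width: 0.997
grasp_force: 0.0
```

jog_arm(moves=[0, 0, 0.6, 0, 0, 0, 1, 0, 0, 0.6, 0, 0, 0, 1, 0, 0, 0.6, 0, 0, 0, 1, 0, 0, 0.6, 0, 0, 0, 1, 0, 0, 0, 0, 0, 0, 1, 0, 0, 0, 0, 0, 0, 1, 0, 0, 0, 0, 0, 0, 1, 0, 0, 0, 0, 0, 0, 1])

```text
t: 4.97
eef_pos: [0.452, -0.0998, 0.1521]
tool_rot: [0.001, -0.054, 0.999, -0.0]
contact_force: [-0.4, 0.2, 0.3]
gripper_width: 1.002
grasp_force: 0.0
```

Run:
```python
from h import *
o=get_obs();print(o['eef_pos'],o['tool_rot'],o['contact_force'],o['q'])
S=read_camera('side');T=read_camera('top')
a=cv2.resize(S['color'][60:270,160:340],None,fx=2.8,fy=2.8);b=cv2.resize(T['color'][142:262,190:310],(588,588));
cv2.imwrite('pics/d.png',cv2.resize(np.hstack([a[:588,:504],b[:,:500]]),(800,470)))
```

```text
[ 0.45200484 -0.09978644  0.15210422] [ 7.31836559e-04 -5.36393158e-02  9.98560107e-01 -4.04694793e-07] [-0.40449369  0.23386623  0.33481919] [-0.30416062  0.18916369  0.43850586  2.11920238 -0.10662086  0.85213549
  1.87582462]
```

View pics/d.png

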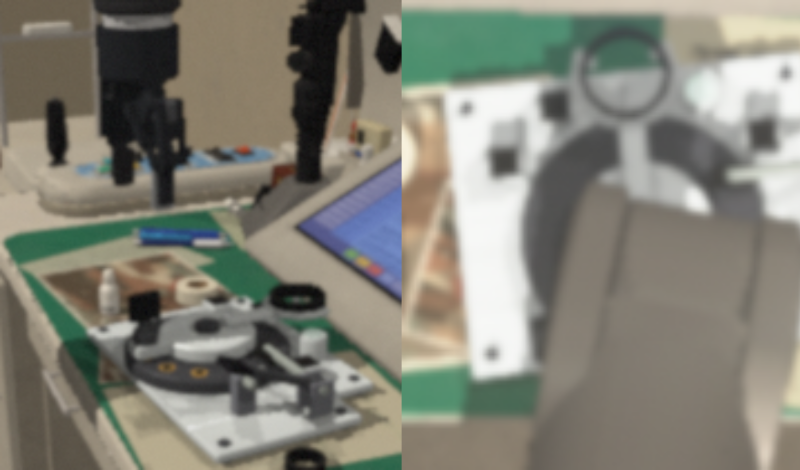

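Run:
```python
from h import *
S=read_camera('side')
for P in((.452,-.1,.1),(.452,-.1,.152),(.452,-.1,.165),(.448,-.057,.165),(.456,-.142,.165)):
    p=proj(S,P);print(P,p,((p-[160,60])*[2.8*800/1004,2.24]).round())
```

```text
(0.452, -0.1, 0.1) [224.61147347 190.55488618] [144. 292.]
(0.452, -0.1, 0.152) [223.96080527 168.11446188] [143. 242.]
(0.452, -0.1, 0.165) [223.79614537 162.37064483] [142. 229.]
(0.448, -0.057, 0.165) [216.09441973 156.95782003] [125. 217.]
(0.456, -0.142, 0.165) [231.93419547 168.05469276] [160. 242.]
```

Run:
```python
from h import *
S=read_camera('side')
c=S['color'][100:210,180:270].copy()
cv2.imwrite('pics/e.png',cv2.resize(c,None,fx=5,fy=5,interpolation=cv2.INTER_CUBIC))
```

```text
(no output)
```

View pics/e.png

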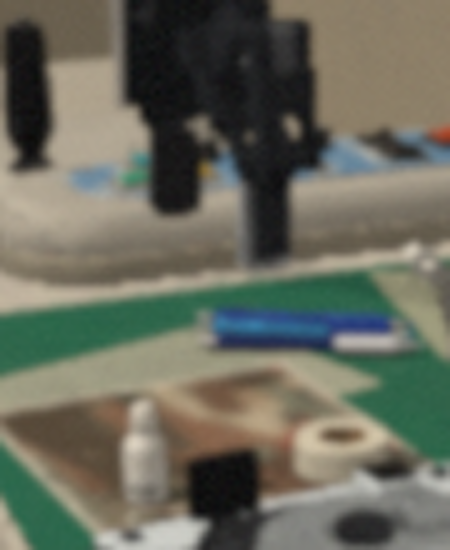

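Run:
```python
from h import *
S=read_camera('side')
print('campos',ray(S,(256,187))[0])
c=np.array([.24,.63]);y=np.array([.356,.9346])
for s in(-1,0,1):
  for z in (.198,.211,.246):
    P=np.r_[c+s*.0425*y,z];print(s,z,proj(S,P).round(1))
i=cv2.imread('pics/side0.png')[40:110,60:130]
g=cv2.cvtColor(i,cv2.COLOR_BGR2GRAY)
for r in range(28,54,1):print(r+40,''.join('#' if v<70 else '+' if v<100 else '.' for v in g[r]))
```

```text
campos [ 0.17272612 -0.98738835  0.47111711]
-1 0.198 [ 93.2 100.3]
-1 0.211 [92.7 96.3]
-1 0.246 [91.5 85.6]
0 0.198 [97.2 97.9]
0 0.211 [96.8 94.1]
0 0.246 [95.5 83.6]
1 0.198 [101.   95.7]
1 0.211 [100.6  91.9]
1 0.246 [99.4 81.7]
68 +++++++++++++++++++++++#####################++++++++++++++++++++++++++
69 +++++++++++++++++++++++#####################++++++++++++++++++++++++++
70 +++++++++++++++++++++++####################+++++++++++++++++++++++++++
71 +++++++++++++++++++++++###########++#######+++++++++++++++++++++++++++
72 +++++++++++++++++++++++###########++#######+++++++++++++++++++++++++++
73 ++++++++++++++++++++++++##########++#######+++++++++++++++++++++++++++
74 ++++++++++++++++++++++++++########++#######+++++++++++++++++++++++++++
75 +++++++++++++++++++++++++++######+++#######+++++++++++++++++++++++++++
76 +++++++++++++++++++++++++++######+++#######+++++++++++++++++++++++++++
77 +++++++++++++++++++++++++++######++++######+++++++++++++++++++++++++++
78 +++++++++++++++++++++++++++######++++######+++++++++++++++++++++++++++
79 +++++++++++++++++++++++++++######++++######++++++
[... 357 characters left out ...]
++++++++++++++++++++++++++++++++++
85 +++++++++++++++++++++++++++++####+++++++++++++++++++++++++++++++++++++
86 ++++++++++++++++++++++++++++++++++++++++++++++++++++++++++++++++++++++
87 ++++++++++++++++++++++++++++++++++++++++++++++++++++++++++++++++++++++
88 ++++++++++++++++++++++++++++++++++++++++++++++++++++++++++++++++++++++
89 ++++++++++++++++++++++++++++++++++++++++++++++++++++++++++++++++++++++
90 ++++++++++++++++++++++++++++++++++++++++++++++++++++++++++++++++++++++
91 ++++++++++++++++++++++++++++++++++++++++++++++++++++++++++++++++++++++
92 ++++++++++++++++++++++++++++++++++++++++++++++++++++++++++++++++++++++
93 ++++++++++++++++++++++++++++++++++++++++++++++++++++++++++++++++++++++
```

jog_arm(moves=[0, 0, 0.7, 0, 0, 0, 1, 0, 0, 0.7, 0, 0, 0, 1, 0, 0, 0.7, 0, 0, 0, 1, 0, 0, 0.7, 0, 0, 0, 1, 0, 0, 0.7, 0, 0, 0, 1, 0, 0, 0.7, 0, 0, 0, 1, 0, 0, 0, 0, 0, 0, 1, 0, 0, 0, 0, 0, 0, 1])

```text
t: 5.88
eef_pos: [0.451, -0.0998, 0.0671]
tool_rot: [-0.001, -0.054, 0.999, -0.0]
contact_force: [0.2, -0.7, 0.4]
gripper_width: 1.0
grasp_force: 0.0
```

Run:
```python
from h import *
S=read_camera('side')
c=S['color'][120:230,180:270].copy()
cv2.imwrite('pics/f.png',cv2.resize(c,None,fx=5,fy=5,interpolation=cv2.INTER_CUBIC))
```

```text
(no output)
```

View pics/f.png

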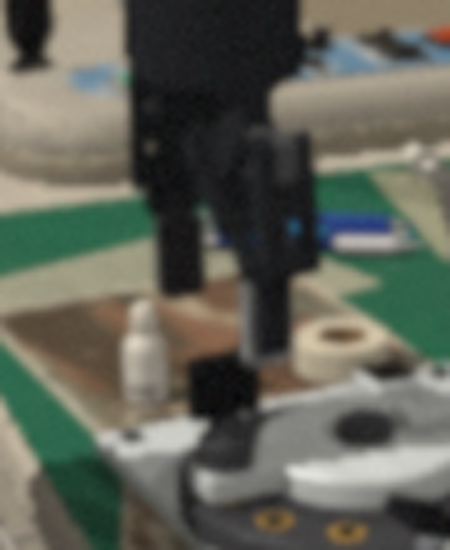

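jog_arm(moves=[0, 0, 0, 0, 0, 0, 0.35, 0, 0, 0, 0, 0, 0, 0.35, 0, 0, 0, 0, 0, 0, 0.35, 0, 0, 0, 0, 0, 0, 0.35, 0, 0, 0, 0, 0, 0, 0.35, 0, 0, 0, 0, 0, 0, 0.35, 0, 0, 0, 0, 0, 0, 0.35, 0, 0, 0, 0, 0, 0, 0.35])

```text
t: 6.6
eef_pos: [0.4513, -0.0998, 0.0673]
tool_rot: [-0.0, -0.054, 0.999, 0.0]
contact_force: [-0.4, -0.6, -0.3]
gripper_width: 0.349
grasp_force: 0.0
```

Run:
```python
from h import *
S=read_camera('side')
c=S['color'][120:230,180:270].copy()
cv2.imwrite('pics/g.png',cv2.resize(c,None,fx=5,fy=5,interpolation=cv2.INTER_CUBIC))
y=np.array([-.11,.994])
for s in(-1,1):
  for z in(.07,.08,.09,.1,.11): print(s,z,((proj(S,np.r_[np.array([.451,-.1])+s*.02*y,z])-[180,120])*5).round())
```

```text
-1 0.07 [242. 432.]
-1 0.08 [241. 411.]
-1 0.09 [241. 390.]
-1 0.1 [240. 368.]
-1 0.11 [239. 347.]
1 0.07 [204. 400.]
1 0.08 [204. 380.]
1 0.09 [203. 359.]
1 0.1 [202. 338.]
1 0.11 [202. 317.]
```

View pics/g.png

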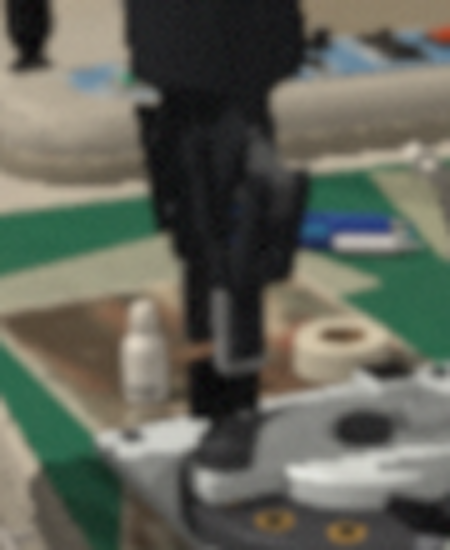

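jog_arm(moves=[0, 0, 0, 0, 0, 0, 0.8, 0, 0, 0, 0, 0, 0, 0.8, 0, 0, 0, 0, 0, 0, 0.8, 0, 0, 0.45, 0, 0, 0, 0.8, 0, 0, 0.45, 0, 0, 0, 0.8, 0, 0, 0.45, 0, 0, 0, 0.8, 0, 0, 0, 0, 0, 0, 0.4, 0, 0, 0, 0, 0, 0, 0.4], grip_force=30)

```text
t: 7.32
eef_pos: [0.4505, -0.0998, 0.0393]
tool_rot: [-0.001, -0.054, 0.999, 0.0]
contact_force: [-1.4, 0.7, 0.1]
gripper_width: 0.528
grasp_force: 0.0
```

jog_arm(moves=[0, 0, 0, 0, 0, 0, 0.4, 0, 0, 0, 0, 0, 0, 0.3, 0, 0, 0, 0, 0, 0, 0.2, 0, 0, 0, 0, 0, 0, 0.2, 0, 0, 0, 0, 0, 0, 0.2, 0, 0, 0, 0, 0, 0, 0.2, 0, 0, 0, 0, 0, 0, 0.2, 0, 0, 0, 0, 0, 0, 0.2])

```text
t: 7.98
eef_pos: [0.4514, -0.0997, 0.0403]
tool_rot: [0.0, -0.054, 0.999, 0.0]
contact_force: [-0.7, -0.2, 0.4]
gripper_width: 0.198
grasp_force: 0.0
```

jog_arm(moves=[0, 0, 0, 0, 0, 0, 0, 0, 0, 0, 0, 0, 0, 0, 0, 0, 0, 0, 0, 0, 0, 0, 0, 0, 0, 0, 0, 0, 0, 0, 0, 0, 0, 0, 0, 0, 0, 0, 0, 0, 0, 0, 0, 0, 0, 0, 0, 0, 0, 0, 0, 0, 0, 0, 0, 0], grip_force=50)

```text
t: 8.65
eef_pos: [0.4513, -0.0991, 0.0405]
tool_rot: [-0.0, -0.054, 0.999, 0.0]
contact_force: [-1.9, 2.3, 5.8]
gripper_width: 0.128
grasp_force: 51.4
```

Run:
```python
from h import *
S=read_camera('side')
c=S['color'][150:240,180:270].copy()
cv2.imwrite('pics/i.png',cv2.resize(c,None,fx=5,fy=5,interpolation=cv2.INTER_CUBIC))
```

```text
(no output)
```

View pics/i.png

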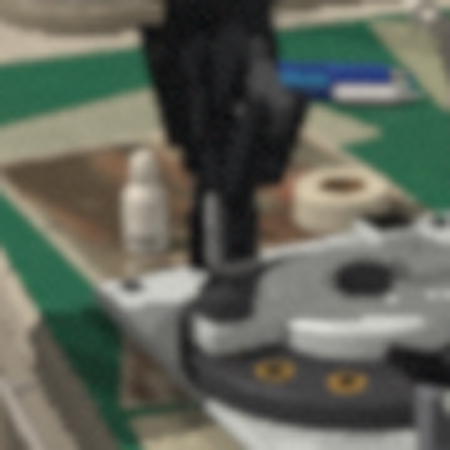

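jog_arm(moves=[0, 0, -0.2, 0, 0, 0, 0, 0, 0, -0.2, 0, 0, 0, 0, 0, 0, -0.15, 0, 0, 0, 0, 0, 0, -0.1, 0, 0, 0, 0, 0, 0, 0, 0, 0, 0, 0, 0, 0, 0, 0, 0, 0, 0, 0, 0, 0, 0, 0, 0, 0, 0, 0, 0, 0, 0, 0, 0], grip_force=60)

```text
t: 9.37
eef_pos: [0.4512, -0.0994, 0.0531]
tool_rot: [-0.0, -0.054, 0.999, 0.0]
contact_force: [2.1, 5.3, -8.1]
gripper_width: 0.132
grasp_force: 58.4
```

jog_arm(moves=[-0.0016, 0.107, 0, 0, 0, 0.4375, 0, -0.0016, 0.107, 0, 0, 0, 0.4375, 0, -0.0016, 0.107, 0, 0, 0, 0.4375, 0, -0.0016, 0.107, 0, 0, 0, 0.4375, 0, -0.0016, 0.107, 0, 0, 0, 0.4375, 0, -0.0016, 0.107, 0, 0, 0, 0.4375, 0, -0.0016, 0.107, 0, 0, 0, 0.4375, 0, -0.0016, 0.107, 0, 0, 0, 0.4375, 0])

```text
t: 10.03
eef_pos: [0.4513, -0.0823, 0.053]
tool_rot: [-0.0, 0.069, 0.998, 0.0]
contact_force: [1.1, 4.9, -8.1]
gripper_width: 0.127
grasp_force: 58.4
```

jog_arm(moves=[-0.0016, 0.107, 0, 0, 0, 0.4375, 0, -0.0016, 0.107, 0, 0, 0, 0.4375, 0, -0.0016, 0.107, 0, 0, 0, 0.4375, 0, -0.0016, 0.107, 0, 0, 0, 0.4375, 0, -0.0016, 0.107, 0, 0, 0, 0.4375, 0, -0.0016, 0.107, 0, 0, 0, 0.4375, 0, -0.0016, 0.107, 0, 0, 0, 0.4375, 0, -0.0016, 0.107, 0, 0, 0, 0.4375, 0])

```text
t: 10.7
eef_pos: [0.4554, -0.0658, 0.053]
tool_rot: [-0.001, 0.19, 0.982, -0.0]
contact_force: [0.2, 4.6, -8.7]
gripper_width: 0.129
grasp_force: 58.4
```

jog_arm(moves=[0, 0, 0, 0, 0, 0, 0, 0, 0, 0, 0, 0, 0, 0, 0, 0, 0, 0, 0, 0, 0, 0, 0, 0, 0, 0, 0, 0, 0, 0, 0, 0, 0, 0, 0, 0, 0, 0, 0, 0, 0, 0, 0, 0, 0, 0, 0, 0, 0, 0, 0, 0, 0, 0, 0, 0])

```text
t: 11.37
eef_pos: [0.4554, -0.0659, 0.0531]
tool_rot: [-0.001, 0.189, 0.982, 0.0]
contact_force: [-0.4, 4.5, -9.0]
gripper_width: 0.134
grasp_force: 58.5
```

Run:
```python
from h import *
o=get_obs();print(o['eef_pos'],o['tool_rot'],o['contact_force'],o['torque'])
T=read_camera('top')
cv2.imwrite('pics/j.png',cv2.resize(T['color'][142:232,200:310],None,fx=6,fy=6,interpolation=cv2.INTER_CUBIC))
```

```text
[ 0.45541267 -0.06593638  0.05313335] [-5.29221956e-04  1.88803160e-01  9.82014798e-01  1.53644356e-04] [-0.39635917  4.49477936 -8.97055318] [ 1.20291846 -0.11014974  0.33134228]
```

View pics/j.png

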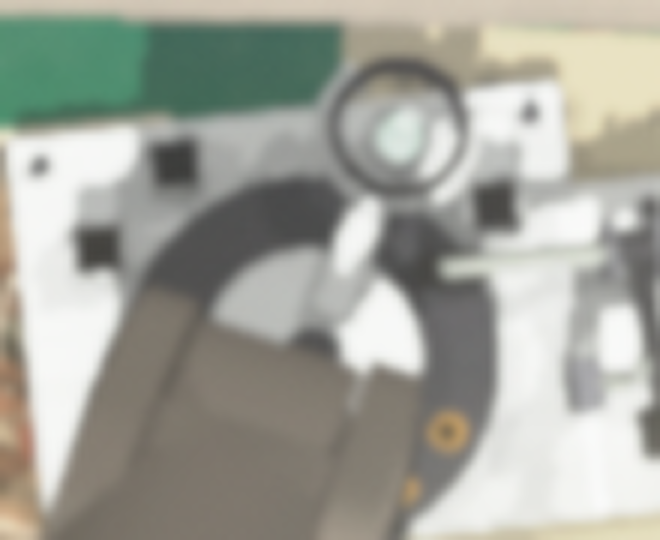

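jog_arm(moves=[0, 0, 0.2, 0, 0, 0, 0, 0, 0, 0.2, 0, 0, 0, 0, 0, 0, 0.15, 0, 0, 0, 0, 0, 0, 0.05, 0, 0, 0, 0, 0, 0, 0, 0, 0, 0, 0, 0, 0, 0, 0, 0, 0, 0, 0, 0, 0, 0, 0, 0, 0, 0, 0, 0, 0, 0, 0, 0])

```text
t: 12.08
eef_pos: [0.4554, -0.0658, 0.0412]
tool_rot: [-0.001, 0.189, 0.982, 0.0]
contact_force: [-0.2, 5.8, -5.8]
gripper_width: 0.13
grasp_force: 58.9
```

jog_arm(moves=[0, 0, 0, 0, 0, 0, 0.2, 0, 0, 0, 0, 0, 0, 0.3, 0, 0, 0, 0, 0, 0, 0.5, 0, 0, 0, 0, 0, 0, 0.7, 0, 0, 0, 0, 0, 0, 0.7, 0, 0, 0, 0, 0, 0, 0.7, 0, 0, 0, 0, 0, 0, 0.7, 0, 0, 0, 0, 0, 0, 0.7])

```text
t: 12.75
eef_pos: [0.456, -0.0662, 0.0413]
tool_rot: [0.0, 0.189, 0.982, -0.0]
contact_force: [-0.1, -1.0, 0.1]
gripper_width: 0.699
grasp_force: 0.0
```

jog_arm(moves=[0, 0, -0.5, 0, 0, 0, 0.7, 0, 0, -1, 0, 0, 0, 0.7, 0, 0, -1, 0, 0, 0, 0.7, 0, 0, -1, 0, 0, 0, 0.7, 0, 0, -1, 0, 0, 0, 0.5, 0, 0, -1, 0, 0, 0, 0.2, 0, 0, 0, 0, 0, 0, 0, 0, 0, 0, 0, 0, 0, 0])

```text
t: 13.42
eef_pos: [0.4567, -0.066, 0.1525]
tool_rot: [0.001, 0.189, 0.982, 0.001]
contact_force: [0.1, -0.7, 0.4]
gripper_width: 0.132
grasp_force: 0.0
```

```bash
cat > m.py <<'E'
from h import *
o=get_obs();print(o['t'],o['eef_pos'],o['tool_rot'],o['gripper_width'])
S=read_camera('side')
th=.107;R=np.array([[np.cos(th),-np.sin(th)],[np.sin(th),np.cos(th)]]);t=np.array([.521,-.093])
def W(x,y,z):return np.r_[R@[x,y]+t,z]
def tab(im,tt,box):
    g=cv2.cvtColor(im,cv2.COLOR_BGR2GRAY);x0,x1,y0,y1=box
    for r in range(y0,y1):print(r,''.join('#' if v<45 else '+' if v<75 else '.' for v in g[r,x0:x1]))
    for z in(.07,.1,.11):
        q=[proj(S,W(*( (np.array([[np.cos(a),-np.sin(a)],[np.sin(a),np.cos(a)]])@[-.07+i,j]).tolist()),z)) for a in[tt] for i in(-.017,.017) for j in(-.006,.006)]
        print(z,np.round(q,1).tolist())
E
python3 - <<'E'
from m import *
tab(cv2.imread('pics/side0.png'),0,(205,250,184,215))
tab(S['color'],-.489,(200,245,178,212))
E
```

```text
13.4167 [ 0.45674111 -0.0660394   0.15253059] [1.28367302e-03 1.89204864e-01 9.81936548e-01 6.97682913e-04] 0.13245136488268422
184 .............................................
185 .............................................
186 .............................................
187 .............................................
188 .............................................
189 .............................................
190 ..................+++++#++...................
191 ..............++++########+..................
192 ............++############++.................
193 ...........++##############+.................
194 ...........++##############+.................
195 ............+##############+.................
196 ............+##############++................
197 ...........++##############++................
198 .........++++##############..................
199 .........++++#############+..................
200 ............+#############+..................
201 .............+############+..................
202 .............+############+++................
203 .............++###
[... 1995 characters left out ...]
..............+###+#+#+..................
203 ..................+#######+.....+............
204 ..................+########++..+.............
205 ..................+########+.................
206 ..................+#######++.................
207 ..................++##+#+++..................
208 ....................+++++....................
209 .............................................
210 .............................................
211 .............................................
0.07 [[214.5, 198.5], [214.9, 196.5], [229.4, 198.5], [229.7, 196.5]]
0.1 [[214.0, 186.2], [214.5, 184.3], [229.1, 186.2], [229.4, 184.3]]
0.11 [[213.9, 182.1], [214.3, 180.2], [229.0, 182.1], [229.3, 180.2]]
```

jog_arm(moves=[-0.289, -0.504, 0, 0, 0, 0, 0, -0.289, -0.504, 0, 0, 0, 0, 0, -0.289, -0.504, 0, 0, 0, 0, 0, -0.289, -0.504, 0, 0, 0, 0, 0, -0.289, -0.504, 0, 0, 0, 0, 0, -0.289, -0.504, 0, 0, 0, 0, 0, -0.289, -0.504, 0, 0, 0, 0, 0, -0.289, -0.504, 0, 0, 0, 0, 0])

```text
t: 14.13
eef_pos: [0.4679, -0.1586, 0.1501]
tool_rot: [-0.001, 0.189, 0.982, -0.0]
contact_force: [-0.1, -0.8, -0.2]
gripper_width: 0.002
grasp_force: 0.0
```

jog_arm(moves=[-0.289, -0.504, 0, 0, 0, 0, 0, -0.289, -0.504, 0, 0, 0, 0, 0, -0.289, -0.504, 0, 0, 0, 0, 0, -0.289, -0.504, 0, 0, 0, 0, 0, -0.289, -0.504, 0, 0, 0, 0, 0, -0.289, -0.504, 0, 0, 0, 0, 0, -0.289, -0.504, 0, 0, 0, 0, 0, -0.289, -0.504, 0, 0, 0, 0, 0])

```text
t: 14.8
eef_pos: [0.4809, -0.2505, 0.15]
tool_rot: [-0.001, 0.189, 0.982, 0.0]
contact_force: [-0.0, -0.1, 0.0]
gripper_width: 0.001
grasp_force: 0.0
```

jog_arm(moves=[0, 0, 0.8, 0, 0, 0, 0, 0, 0, 0.8, 0, 0, 0, 0, 0, 0, 0.8, 0, 0, 0, 0, 0, 0, 0.8, 0, 0, 0, 0, 0, 0, 0, 0, 0, 0, 0, 0, 0, 0, 0, 0, 0, 0, 0, 0, 0, 0, 0, 0, 0, 0, 0, 0, 0, 0, 0, 0])

```text
t: 15.47
eef_pos: [0.4824, -0.2507, 0.0881]
tool_rot: [0.001, 0.189, 0.982, -0.0]
contact_force: [-0.6, -0.1, -0.0]
gripper_width: -0.003
grasp_force: 0.0
```

Run:
```python
from m import *
g=cv2.cvtColor(S['color'],cv2.COLOR_BGR2GRAY)
for r in range(170,235):print(r,''.join('#' if v<45 else '+' if v<75 else '.' for v in g[r,225:295]))
p=o['eef_pos']
for z in(0,.02,.033):print(proj(S,p+[0,0,z]))
print('pad',[proj(S,W(-.05+i,-.152+j,.084-.39*i)).round(1).tolist() for i in(-.012,.012) for j in(-.015,.015)])
```

```text
15.4667 [ 0.48237465 -0.25070527  0.0880947 ] [ 6.35797298e-04  1.89403210e-01  9.81899183e-01 -1.20123657e-04] -0.0025407291207582175
170 ....................+.........+#####++....++####+.....................
171 ..........................+..++#####++....++####+.....................
172 .............................++#####+++.+.++####+.....................
173 ..............................+######++++++#####+.....................
174 ..............................+#######++++######+.....................
175 ...............................#################+.....................
176 ...............................+################+.....................
177 ...............................+################+.....................
178 ...............................++##############++.....................
179 ................................++############++......................
180 ................................++############++......................
181 ................................+#############++......................
182 ................................+#############++.............
[... 3362 characters left out ...]
######+++#+++++++.....
228 +++++++......+++++++........++++++++++..........++#########++#+++++++.
229 +++++++++++++++++++++++..+++++++++++++...........++######+++++#+##++++
230 ++++++++++++++++++++++++++++++++++++++............+####++......++++###
231 ...+++++++++++++++++++++++++++++++++++....+.......+##++............+++
232 ......+++++++++++++++++++++++++++#+#++....++......+++................+
233 .........++++++++++++++++++++++######+....+++........................+
234 ..............++++++++++++++++#++++#++....++++++......................
[263.87527842 220.82913825]
[263.92108807 211.43190326]
[263.95104162 205.23683991]
pad [[264.4, 224.1], [257.0, 218.2], [275.2, 225.9], [267.7, 220.0]]
```

jog_arm(moves=[0, 0, 0.6, 0, 0, 0, 0, 0, 0, 0.6, 0, 0, 0, 0, 0, 0, 0.4, 0, 0, 0, 0, 0, 0, 0.3, 0, 0, 0, 0, 0, 0, 0.3, 0, 0, 0, 0, 0, 0, 0.3, 0, 0, 0, 0, 0, 0, 0, 0, 0, 0, 0, 0, 0, 0, 0, 0, 0, 0])

```text
t: 16.18
eef_pos: [0.4818, -0.2504, 0.0372]
tool_rot: [-0.0, 0.189, 0.982, 0.0]
contact_force: [-1.2, 0.8, 3.6]
gripper_width: -0.002
grasp_force: 1.5
```

jog_arm(moves=[0, 0, 0.2, 0, 0, 0, 0, 0, 0, 0.2, 0, 0, 0, 0, 0, 0, 0.2, 0, 0, 0, 0, 0, 0, 0.2, 0, 0, 0, 0, 0, 0, 0.15, 0, 0, 0, 0, 0, 0, 0, 0, 0, 0, 0, 0, 0, 0, 0, 0, 0, 0, 0, 0, 0, 0, 0, 0, 0])

```text
t: 16.85
eef_pos: [0.4819, -0.2501, 0.0183]
tool_rot: [-0.0, 0.189, 0.982, 0.0]
contact_force: [0.3, 0.8, 0.4]
gripper_width: 0.001
grasp_force: 0.3
```

jog_arm(moves=[0, 0, 0.05, 0, 0, 0, 0, 0, 0, 0.05, 0, 0, 0, 0, 0, 0, 0.05, 0, 0, 0, 0, 0, 0, 0.05, 0, 0, 0, 0, 0, 0, 0, 0, 0, 0, 0, 0, 0, 0, 0, 0, 0, 0, 0, 0, 0, 0, 0, 0, 0, 0, 0, 0, 0, 0, 0, 0])

```text
t: 17.52
eef_pos: [0.4818, -0.2502, 0.0143]
tool_rot: [-0.0, 0.189, 0.982, 0.0]
contact_force: [-1.0, 0.8, 0.9]
gripper_width: 0.001
grasp_force: 0.8
```

jog_arm(moves=[0, 0, 0.05, 0, 0, 0, 0, 0, 0, 0.05, 0, 0, 0, 0, 0, 0, 0, 0, 0, 0, 0, 0, 0, 0, 0, 0, 0, 0, 0, 0, 0, 0, 0, 0, 0, 0, 0, 0, 0, 0, 0, 0, 0, 0, 0, 0, 0, 0, 0, 0, 0, 0, 0, 0, 0, 0])

```text
t: 18.18
eef_pos: [0.4819, -0.2503, 0.0129]
tool_rot: [0.0, 0.189, 0.982, 0.0]
contact_force: [-2.8, 2.2, 9.3]
gripper_width: -0.002
grasp_force: 5.1
```

jog_arm(moves=[0, 0, 0.05, 0, 0, 0, 0, 0, 0, 0, 0, 0, 0, 0, 0, 0, 0, 0, 0, 0, 0, 0, 0, 0, 0, 0, 0, 0, 0, 0, 0, 0, 0, 0, 0, 0, 0, 0, 0, 0, 0, 0, 0, 0, 0, 0, 0, 0, 0, 0, 0, 0, 0, 0, 0, 0])

```text
t: 18.85
eef_pos: [0.4819, -0.2504, 0.0124]
tool_rot: [0.0, 0.189, 0.982, 0.0]
contact_force: [-4.5, 3.6, 16.1]
gripper_width: 0.001
grasp_force: 8.3
```

Lower stop reached. Retreat up and check.

jog_arm(moves=[0, 0, -0.3, 0, 0, 0, 0, 0, 0, -0.8, 0, 0, 0, 0, 0, 0, -1, 0, 0, 0, 0, 0, 0, -1, 0, 0, 0, 0, 0, 0, -1, 0, 0, 0, 0, 0, 0, -1, 0, 0, 0, 0, 0, 0, -1, 0, 0, 0, 0, 0, 0, 0, 0, 0, 0, 0])

```text
t: 19.52
eef_pos: [0.4842, -0.2517, 0.1368]
tool_rot: [0.003, 0.19, 0.982, -0.0]
contact_force: [1.1, -1.1, -0.1]
gripper_width: -0.001
grasp_force: 0.0
```

Run:
```python
from m import *
tab(S['color'],-.489,(200,245,183,200))
g=cv2.cvtColor(S['color'],cv2.COLOR_BGR2GRAY)
for r in range(205,245):print(r,''.join('#' if v<45 else '+' if v<75 else '.' for v in g[r,240:300]))
for j in(0,.37):
    a=.40-j; x=.034-.094*np.cos(a); z=.047+.094*np.sin(a)
    print(j,x,z,[proj(S,W(x+i,-.152+k,z-i*np.tan(a))).round(1).tolist() for i in(-.013,.013) for k in(-.015,.015)])
print(o['contact_force'])
```

```text
19.5167 [ 0.48416507 -0.25174136  0.13679197] [ 3.21679776e-03  1.89514850e-01  9.81872484e-01 -4.45759679e-04] -0.0007295961694959778
183 .............................................
184 .............................................
185 ...............++++++++++....................
186 ..............++############+................
187 ..............+#############+................
188 ..............+##############................
189 ..............+##############................
190 ..............+#############+................
191 ..............+##############................
192 ..............+##############+...............
193 ..............+##############+...............
194 ..+...........+##############+...............
195 ..............+##############+...............
196 ...............##############+...............
197 ..............++###########++................
198 ..............+++++######++..................
199 ..............+++++#####++...................
0.07 [[214.5, 198.5], [214.9, 196.5], [229.4, 198.5], [229.7, 196.5]]
0.1 [[214.0, 186.2], [214.5, 184.3], [229.1, 
[... 2248 characters left out ...]
.........+#############++++++++++++...............++++.
239 ..............+###############++++++..................++++..
240 ................#################++...................++++..
241 .................+#############+++....................++....
242 ..................+############+++..........................
243 ...................+##++++###+++++..........................
244 ..........................+++++.............................
0 -0.0525797334362712 0.08360532417701315 [[262.7, 224.3], [255.4, 218.4], [274.5, 226.7], [267.0, 220.7]]
0.37 -0.05995770317240483 0.0498195770190346 [[259.3, 243.3], [252.1, 236.9], [271.0, 240.6], [263.6, 234.4]]
[ 1.05901159 -1.07556937 -0.05734308]
```

```bash
python3 -c "
from station import *
print(hand_in())"
```

```text
the job is handed in; nothing more can be done
None
```

The job is handed in: the lens is over the round lamp, the plunger is home and the lever is held down by its detent per the last camera check (hand-in returned no verdict), at about 19.5 s of the 45 s allowed.

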